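Find the film cassette that still holds film and seat it on the winder

ROBOT

A 6-joint arm with a two-finger parallel gripper is mounted at the origin on the work surface. World frame = base frame: x ahead of the robot, y to its left, z up, the work surface at z = 0. Lengths are in m, angles in degrees, forces in N, time in s.
With the tool pointing down it reaches from about 0.4 to 0.825 m from the base axis. Payload 7 kg.
Tool frame: the origin (TCP) lies at the very end of the fingers, on their centre line; the grasp point (between the pads) lies 19 mm behind it; z points along the fingers, y is the line along which they close (so a half turn about z gives the same grasp; the last joint's range is limited). The gripper opens to 88 mm and grips with 3 to 60 N. Pads are 19 mm wide; open, the fingers measure 130 mm over their backs; the gripper's body (78 mm by 193 mm) begins 47 mm behind the grasp point.
Start: joints at [-49.498, 20.546, 0.682, 0, -70.136, -16.507], TCP at [0.274, -0.617, 0.227] pointing down, gripper open.
Joint ranges: [-176.03, 176.03], [-82.01, 121.73], [-58.28, 71.71], [-173.87, 95.51], [-174.79, -0.11], [-173.66, 173.66]. Speed limits (degrees/s): [136.94, 136.94, 172.46, 180, 180, 180].

INTERFACE

Orientations are given as [roll, pitch, yaw] about the fixed x, y, z axes, in that order (R = Rz(yaw) Ry(pitch) Rx(roll)).
In Python, from plant import get_state, imaging, r, finder gives the robot as it stands.
- The arm moves only by the shell command python3 -m handwheel 'ROWS' [FORCE]. ROWS is JSON, a list of rows, each a list of 5 numbers: the closure, from 0 (fully open) to 1 (shut), then the shift along the world's x, y, z in cm, then the turn about the world's z in degrees. A call has 1 to 8 rows; each row is the pose to reach, as a shift and turn from the pose commanded when the call began; what a row does not reach only later rows make up. A row lasts 1/8 s, in which the tool goes at most 62.5 mm and 10.7 degrees, less where a joint would pass 70% of its speed; a pose out of reach is approached as far as the arm can. A call with a gripper value outside its range is refused whole. The fingers move at their own pace and stop on an object; FORCE is the grip in N (left out, the last holds). Time passes only in rows, so rows that repeat a pose let the fingers close. It gives the time, the measured TCP pose, the force, the opening and the grip force at its end, in the units of the state.
- get_state(): the state, without advancing time (a new reading comes with each control period).
- imaging.capture(name): name is "scene" or "top" or "wrist"; returns (picture, depth): 384x512x3 uint8, red, green, blue; 384x512 float32, m along the optical axis (not along the pixel's ray), 0 where there is no reading.
- imaging.get_calibration(name): a dict with "fx", "fy", "cx", "cy" (pixels), "rvec" (rotation vector, rad) and "tvec" (3), from world to camera coordinates, as OpenCV has them; the wrist camera has in their place "hand_eye" (4x4, takes a point from camera to tool coordinates, whose origin is the TCP and whose axes are the flange's). Camera axes: x right, y down, z forward; pixel columns grow to the right and rows downward; lengths in m; the calibration is good to about 2 mm. A picture is of the moment at which its call begins: read the wrist's pose just before it. get_calibration takes no time and is no camera call.
- r.close_job(): hands the job in; it is judged then, once.
Trained networks look in the newest picture that a camera, given by its name, has taken for a name from the list of things; names that differ only in an ending like _2 or _b are one class to them, and where a whole thing is asked for, a point or a joint stands for the part that bears it (a point fixed in the world has none). Each returns a list of dicts, best first, with "p" (0 to 1); they miss things now and then, are a little off and sometimes report something else, mostly with a low value. They report only what shows in the picture. A call takes as long as a camera call. They do not tell look-alikes from the thing itself.
- finder.cut_out(camera, query): "region" (384x512 bool, what is visible of it) and "pixel" ([column, row] in pixels, amid what is visible of it).
The state is a dict: "time_s": time; "joints": joint angles; "qd": joint speeds; "joint_torque": joint torques, N m; "tcp_pos": TCP position; "eef_rot": TCP orientation; "contact_force": force on the tool from outside, world axes, zero at the start; "moment": the same for the moment, N m; "gripper_width": finger opening in m; "gripper_force": force on a finger pad.
Only numpy, scipy, OpenCV 4.12 (cv2) and the standard library are available. Lean on these libraries where they do the work, as an engineer would, in place of code of your own. Each camera call takes 0.05 s, during which the arm holds its last target. There are 200 camera calls.

TASK

One of the two closed film cassettes still holds film, so it is the heavier, and they must not be opened: set them gently on opposite pans of the balance, let go and let the beam tip. Then seat the heavier one in the winder's cup, turning it by feel without forcing until its slot drops over the drive dog and it sits fully home and upright; leave the lighter one standing on its pan and leave the bottles and the camera alone.

Things in the scene. Friction and masses are not known exactly. Their poses are not given: they have to be found in the camera images.
- cassette_p_center (a point): Centre (half-way up) of a closed film cassette: plain aluminium drum 48 mm across, 62 mm tall, standing, 0.09 to 0.24 kg. In its underside is a cross-shaped key slot 10 mm deep: two slots 7 mm wide, 32 mm long, crossing at the centre, one along the drum's own x, one along its y (z up). The core does not turn in the shell. Grip across the drum in its upper half so the fingertips clear the cup.
- cassette_q_center (a point): Centre (half-way up) of the other closed film cassette, of the same size, shape and look; only the weight tells which one holds film (they differ by at least 40 g).
- left_pan (a point): Centre of the upper face of the balance's left pan (its +y end): a flat steel disc 130 mm across, 110 mm above the bench when the beam is level. The pans stay level and move straight up and down, one up as the other goes down, up to 10 mm each way; a few tenths of a newton push a pan to its stop.
- right_pan (a point): Centre of the upper face of the right pan (-y end of the balance), alike. The pan centres are 200 mm apart; midway between them stands a scale plate 145 mm high, 56 mm wide.
- beam (a joint): Tilt of the balance beam in rad: 0 level (empty), positive = left pan up and right pan down, to +0.1 or -0.1 at the stops. A difference of 20 g tips it fully; it settles within about 1 s.
- balance: Two-pan trip balance fixed to the bench, carrying beam and pans: grey cast base 120 x 300 mm, origin at the centre of its underside, z up, y from the right pan to the left. More than 12 N on it harms its knife edges.
- winder: Film winder fixed to the bench: grey box 170 x 130 mm with a deck 48 mm above the bench; origin at the centre of its underside, z up. On the deck, 30 mm towards its -x, is a round black cup with the drive dog in it; on its +x part a gear case 78 mm high, its near face 68 mm from the cup's centre. More than 30 N on the winder bends the dog: lower at 10 mm/s or less.
- seat (a point): Centre of the cup's floor. Cup wall 14 mm high, flared lip, 50.4 mm inside. On this vertical axis stands the dog: a steel blade 30 long, 4 thick, 8 mm high. Its direction varies and is NOT measured. Home = underside on the floor, centre 31 mm above here, blade in a slot; else it rides 8 mm high. Turn with 2 to 5 N on it: drops within 0.1 rad of true; a quarter turn suffices; dog stiff (0.05 N m).
- bottle_1_center (a point): Centre of a small amber bottle with a white cap, 40 mm across, 85 mm tall; leave it alone.
- bottle_2_center (a point): Centre of another such amber bottle; leave it alone.
- camera_center (a point): Centre of a compact camera lying on its back, 118 x 62 x 40 mm; leave it alone.
Things that resemble listed ones, but are neither listed nor needed, are in the scene too. What is shaped like the part that bears cassette_p_center but pink or yellow is not meant.

How it is judged (in metres and radians):
On the way:
1. the cassettes stand on opposite pans, let go, and the beam has tipped to the heavier side and come to rest (((distance between cassette_q_center and left_pan below 0.062 m and distance between cassette_p_center and right_pan below 0.062 m and value of joint beam below -0.06 rad) or (distance between cassette_p_center and left_pan below 0.062 m and distance between cassette_q_center and right_pan below 0.062 m and value of joint beam above 0.06 rad)) and angle between each of cassette_p_center, cassette_q_center's own z axis and vertical below 0.1 rad and velocity of joint beam between -0.05 and 0.05 rad/s and contact force between each of the arm, the fingers and anything else below 0.05 N), for 0.3 s.
At the end, for the whole second after the job is handed in: The heavier cassette sits in the winder's cup fully home over the dog (centre within 3 mm of 31 mm above the cup floor and within 5 mm of the cup's axis) and upright within 4 degrees; the lighter cassette stands upright on its pan (centre of the drum within 62 mm of the pan's centre point) (z of cassette_q_center in the frame of seat between 0.028 and 0.034 m and horizontal distance between cassette_q_center and seat below 0.005 m and angle between cassette_q_center's own z axis and vertical below 0.07 rad and (distance between cassette_p_center and left_pan below 0.062 m or distance between cassette_p_center and right_pan below 0.062 m) and angle between cassette_p_center's own z axis and vertical below 0.1 rad); the robot touches nothing.
It fails at once if the winder or its drive dog is pressed with more than 30 N (contact force between winder and anything else above 30 N).
It fails at once if the balance is pressed or struck with more than 12 N (contact force between balance and anything else above 12 N).
It fails at once if a bottle or the camera is moved by more than 20 mm (distance of any of bottle_1_center, bottle_2_center, camera_center from where it was at the start of the episode above 0.02 m).
It also fails if it takes over 72 s, if anything falls off the work surface, if the arm or the gripper's body presses on something with over 40 N, if the wrist force passes 120 N, or if a joint passes its speed limit or range.

## Working session

There is one attempt and no reset: what is moved stays moved. The work goes in short steps, Python scripts to look and compute and a shell command to move; the robot and the scene stay as the last step left them, time stands still between calls to the robot, and variables do not carry over. Pictures are saved under pics/ and viewed, at most 10 in all, crops included, and the job is handed in when it is done.

```bash
ls; mkdir -p pics
cat > h.py <<'E'
import numpy as np,cv2
from plant import get_state, imaging, r, finder
def cloud(name,depth,st=None):
    c=imaging.get_calibration(name)
    v,u=np.mgrid[0:384,0:512]
    P=np.stack([(u-c['cx'])/c['fx']*depth,(v-c['cy'])/c['fy']*depth,depth],-1)
    if 'hand_eye' in c:
        from scipy.spatial.transform import Rotation as R
        H=np.array(c['hand_eye']);P=P@H[:3,:3].T+H[:3,3]
        M=R.from_euler('xyz',st['eef_rot'],degrees=True).as_matrix()
        return P@M.T+np.array(st['tcp_pos'])
    M=cv2.Rodrigues(np.array(c['rvec'],float))[0]
    return (P-np.array(c['tvec']).ravel())@M
E
python3 - <<'E'
from h import *
print(get_state())
ims=[]
for n in ['scene','top']:
    p,d=imaging.capture(n); np.save(n+'.npy',d); cv2.imwrite(n+'.png',p[...,::-1]); ims.append(p)
    W=cloud(n,d); np.save('W'+n+'.npy',W)
    for q in ['cassette_p_center','balance','winder','left_pan','bottle_1_center','camera_center']:
        try: L=finder.cut_out(n,q)
        except Exception as e: print(n,q,e); continue
        for o in L:
            m=o['region']&(d>0)
            if m.sum()<5: continue
            P=W[m]; print(n,q,round(o['p'],2),o['pixel'],m.sum(),np.median(P,0).round(3),np.percentile(P,2,0).round(3),np.percentile(P,98,0).round(3))
cv2.imwrite('pics/a.png',ims[0][...,::-1]);cv2.imwrite('pics/b.png',ims[1][...,::-1])
E
```

```text
pics
{'time_s': 0.0, 'joints': array([-4.94985230e+01,  2.05914308e+01,  6.33776866e-01, -1.95335052e-02,
       -7.01362222e+01, -1.65083888e+01]), 'qd': array([-0.02123394,  0.07352963,  0.07784757,  0.01769226, -0.03752612,
        0.02525296]), 'joint_torque': array([-6.11195610e-04, -5.82718277e+01,  2.93061090e+01,  6.99742377e+00,
        7.02840698e-03, -1.75933474e-04]), 'tcp_pos': array([ 0.27426062, -0.61623331,  0.22562461]), 'eef_rot': array([ 1.79904775e+02, -9.07214522e-03, -1.56013556e+02]), 'contact_force': array([-0.10240839, -0.35623772,  0.22631422]), 'moment': array([0.00713218, 0.03467685, 0.02863808]), 'gripper_force': 0.0, 'gripper_width': 0.08742202744043644}
scene cassette_p_center 0.91 [186.9, 131.9] 454 [ 0.45  -0.233  0.045] [ 0.423 -0.262  0.001] [ 0.464 -0.221  0.066]
scene cassette_p_center 0.74 [205.1, 150.3] 522 [ 0.457 -0.142  0.046] [ 0.426 -0.204  0.001] [ 0.471 -0.13   0.065]
scene cassette_p_center 0.69 [221.9, 123.1] 452 [ 0.363 -0.185  0.046] [ 0.333 -0.215  0.003] [ 0.376 -0.172  0.066]
scene balance 0.96 [162.8, 185.7] 6750 [ 0.646 -0.071  0
[... 1150 characters left out ...]
78.4, 247.0] 355 [ 0.449 -0.012  0.061] [ 0.429 -0.033  0.035] [0.469 0.01  0.064]
top balance 0.26 [339.0, 244.4] 484 [ 0.446 -0.149  0.06 ] [ 0.424 -0.175 -0.   ] [ 0.468 -0.131  0.064]
top winder 0.73 [136.3, 186.2] 4355 [0.581 0.318 0.047] [0.498 0.248 0.016] [0.662 0.394 0.081]
top left_pan 0.61 [282.4, 157.4] 2658 [ 0.642 -0.019  0.109] [ 0.586 -0.076  0.106] [0.701 0.039 0.112]
top bottle_1_center 0.58 [197.3, 130.1] 318 [0.713 0.171 0.055] [0.701 0.155 0.001] [0.736 0.191 0.085]
top bottle_1_center 0.36 [193.3, 248.8] 292 [0.439 0.176 0.057] [ 0.421  0.162 -0.001] [0.459 0.197 0.085]
top camera_center 0.9 [148.3, 273.5] 1493 [0.38  0.275 0.029] [0.341 0.223 0.012] [0.42  0.334 0.044]
```

View pics/a.png

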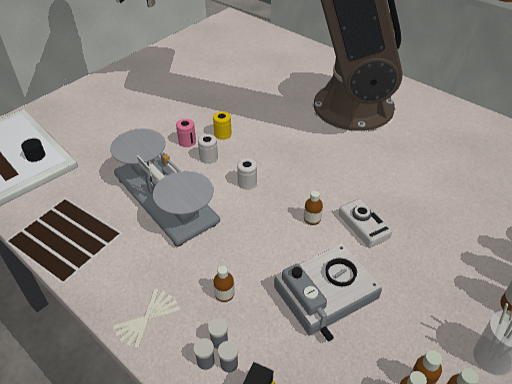

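View pics/b.png

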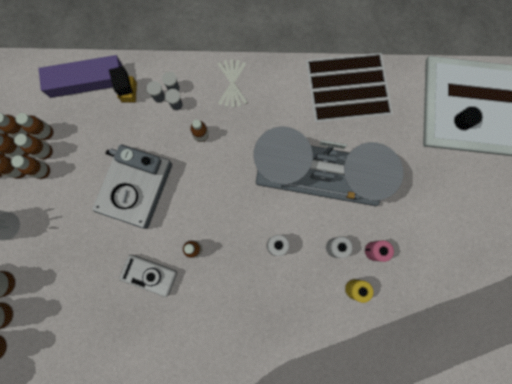

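Candidates for the cassettes, as top-view pixels:
- Plain aluminium drums at (341,246) and (278,246). These fit the description.
- Pink drum (380,251) and yellow drum (360,291). Excluded by the task.
- Three grey cans at about (165,92), capped, smaller and far from the balance. Not these.
- Black spool at (468,118). Not this.

I'll check the choice in a crop and measure.

Run:
```python
from h import *
t=cv2.imread('top.png');s=cv2.imread('scene.png')
c1=cv2.resize(t[225:315,255:405],(750,450),interpolation=cv2.INTER_CUBIC)[:300]
c2=cv2.resize(t[165:225,95:170],(375,300),interpolation=cv2.INTER_CUBIC)
c3=cv2.resize(s[250:300,310:372],(375,300),interpolation=cv2.INTER_CUBIC)
cv2.imwrite('pics/c.png',np.vstack([c1,np.hstack([c2,c3])]))
def fit(W,lo,hi,box):
    m=(W[...,2]>lo)&(W[...,2]<hi)&(W[...,0]>box[0])&(W[...,0]<box[1])&(W[...,1]>box[2])&(W[...,1]<box[3])
    p=W[m]; c,rad=cv2.minEnclosingCircle(p[:,:2].astype(np.float32)); return m.sum(),np.round(c,4),round(rad,4),p.mean(0).round(4)
for n in ['top','scene']:
    W=np.load('W'+n+'.npy')
    print(n,'A',fit(W,.058,.07,(.40,.5,-.19,-.11)))
    print(n,'B',fit(W,.058,.07,(.40,.5,-.05,.03)))
    print(n,'L',fit(W,.104,.118,(.56,.72,-.09,.06)))
    print(n,'R',fit(W,.104,.118,(.53,.69,-.29,-.145)))
    print(n,'cup',fit(W,.0555,.068,(.49,.61,.25,.40)))
    print(n,'gear',fit(W,.072,.09,(.49,.75,.2,.45)))
```

```text
top A (np.int64(354), array([ 0.4467, -0.154 ]), 0.024, array([ 0.4466, -0.1537,  0.061 ]))
top B (np.int64(349), array([ 0.4497, -0.0132]), 0.0239, array([ 0.4497, -0.0128,  0.061 ]))
top L (np.int64(2672), array([ 0.6436, -0.0191]), 0.0651, array([ 0.6428, -0.0191,  0.1089]))
top R (np.int64(2707), array([ 0.6104, -0.216 ]), 0.0653, array([ 0.6097, -0.2157,  0.109 ]))
top cup (np.int64(201), array([0.5742, 0.3128]), 0.0588, array([0.5588, 0.3357, 0.0599]))
top gear (np.int64(690), array([0.6397, 0.3065]), 0.0504, array([0.6388, 0.307 , 0.0773]))
scene A (np.int64(184), array([ 0.4481, -0.1523]), 0.0246, array([ 0.4491, -0.1512,  0.0627]))
scene B (np.int64(222), array([ 0.4516, -0.0134]), 0.0262, array([ 0.4522, -0.011 ,  0.0625]))
scene L (np.int64(2039), array([ 0.6444, -0.0199]), 0.0664, array([ 0.6463, -0.0168,  0.1104]))
scene R (np.int64(1476), array([ 0.6101, -0.2163]), 0.0664, array([ 0.6122, -0.2146,  0.1106]))
scene cup (np.int64(279), array([0.5563, 0.335 ]), 0.0318, array([0.5542, 0.3337, 0.0607]))
scene gear (np.int64(884), array([0.6402, 0.3084]), 0.0515, array([0.6453, 0.3133, 0.0783]))
```

View pics/c.png

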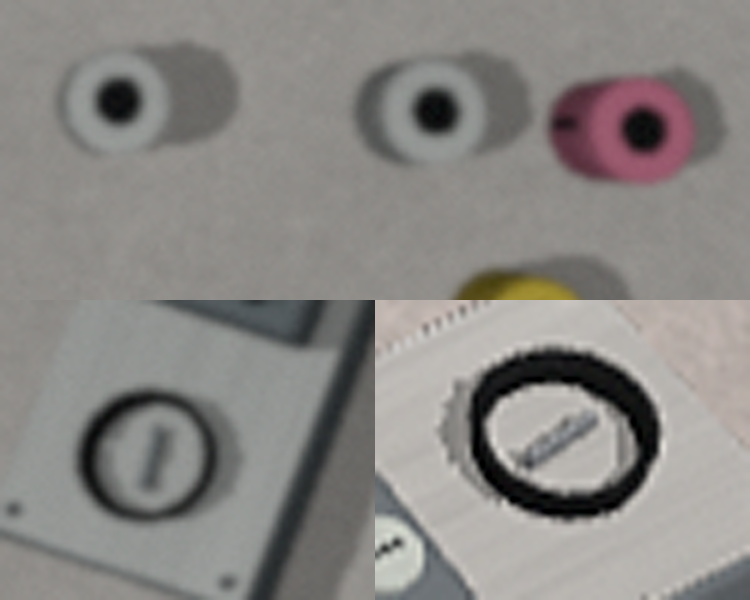

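The crop shows two plain aluminium drums, at crop (119,100) and (435,110), next to the excluded pink one. The cup with its dog is clear in the lower panels. I'll go above drum A, the one near the pink drum, with a turn that clears its neighbours.

```bash
python3 -m handwheel '[[0,2.2,5.8,0,2.5],[0,4.4,11.6,0,5],[0,6.6,17.4,0,10],[0,8.8,23.2,-1,15],[0,11,29,-2,20],[0,13.2,34.8,-3,20],[0,15.2,40.6,-4,20],[0,17.3,46.4,-5,20]]' 20
python3 -m handwheel '[[0,0,0,0,0],[0,0,0,0,0]]'
cat > look.py <<'E'
import sys
from h import *
from scipy.optimize import least_squares
# usage: look.py zlo zhi cx cy rad_of_box  -> circle of points in slab
zl,zh,cx,cy,b=map(float,sys.argv[1:6])
st=get_state();p,d=imaging.capture('wrist');W=cloud('wrist',d,st)
m=(d>0)&(W[...,2]>zl)&(W[...,2]<zh)&(np.hypot(W[...,0]-cx,W[...,1]-cy)<b)
q=W[m]
print(st['tcp_pos'].round(4),st['eef_rot'].round(2),m.sum())
if len(q): 
    c,R=cv2.minEnclosingCircle(q[:,:2].astype(np.float32));print('circle',np.round(c,4),round(R,4),'mean',q.mean(0).round(4),'delta cm',((np.array(c)-st['tcp_pos'][:2])*100).round(2))
if len(sys.argv)>6: cv2.imwrite(sys.argv[6],p[...,::-1])
E
python3 look.py 0.055 0.07 0.447 -0.153 0.04 pics/d.png
```

```text
time_s: 1.7
tcp_pos: [0.4478, -0.1513, 0.1769]
eef_rot: [-179.9, 0.1, -136.0]
contact_force: [0.7, -0.8, -0.3]
gripper_width: 0.0876
gripper_force: 0.0
time_s: 1.95
tcp_pos: [0.4474, -0.153, 0.1769]
eef_rot: [-180.0, 0.0, -135.9]
contact_force: [0.2, 0.2, 0.3]
gripper_width: 0.0878
gripper_force: 0.0
[ 0.4474 -0.153   0.1769] [-179.99    0.   -135.92] 1756
circle [ 0.4459 -0.152 ] 0.0241 mean [ 0.445  -0.1528  0.0616] delta cm [-0.15  0.1 ]
```

View pics/d.png

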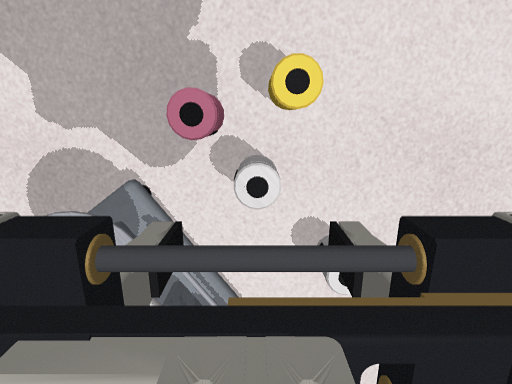

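The drum is in the middle of the view at (257,187), pink is at (191,113), and the fingers pass clear. I'll correct by -1.5/+1 mm, turn -10° to clear the pan, descend and grip.

```bash
python3 -m handwheel '[[0,-0.15,0.1,-3,-10],[0,-0.15,0.1,-8,-10],[0,-0.15,0.1,-12,-10],[0,-0.15,0.1,-14.2,-10],[0,-0.15,0.1,-14.2,-10],[1,-0.15,0.1,-14.2,-10],[1,-0.15,0.1,-14.2,-10],[1,-0.15,0.1,-14.2,-10]]' 25
python3 -m handwheel '[[1,0,0,0,0],[1,0,0,0,0],[1,0,0,3,0],[1,0,0,8,0],[1,0,0,14,0],[1,0,0,19,0],[1,0,0,19,0],[1,0,0,19,0]]'; python3 -c "
from h import *
print(get_state()['contact_force'],get_state()['tcp_pos'])"
```

```text
time_s: 3.0
tcp_pos: [0.4463, -0.1523, 0.0356]
eef_rot: [-179.9, 0.1, -146.0]
contact_force: [-0.7, -0.8, 0.4]
gripper_width: 0.0632
gripper_force: 0.0
time_s: 4.0
tcp_pos: [0.4452, -0.152, 0.2241]
eef_rot: [180.0, -0.0, -146.0]
contact_force: [-1.1, 0.1, -1.2]
gripper_width: 0.048
gripper_force: 25.0
[-1.09574385  0.14307994 -1.18278382] [ 0.44519026 -0.15200816  0.22409141]
```

```bash
python3 -m handwheel '[[1,3,-1.2,0,0],[1,7,-2.7,0,0],[1,11,-4.3,0,0],[1,15,-5.8,0,0],[1,16.5,-6.4,-1,0],[1,16.5,-6.4,-4,0],[1,16.5,-6.4,-6,0],[1,16.5,-6.4,-7,0]]'
python3 -m handwheel '[[1,0,0,-0.15,0],[1,0,0,-0.3,0],[1,0,0,-0.45,0],[1,0,0,-0.6,0],[1,0,0,-0.75,0],[1,0,0,-0.9,0],[1,0,0,-1.1,0],[1,0,0,-1.3,0]]'
python3 -m handwheel '[[1,0,0,-0.1,0],[1,0,0,-0.2,0],[1,0,0,-0.3,0],[1,0,0,-0.4,0],[1,0,0,-0.45,0],[1,0,0,-0.45,0],[1,0,0,-0.45,0]]'
```

```text
time_s: 5.0
tcp_pos: [0.609, -0.2159, 0.1516]
eef_rot: [179.8, -0.2, -146.0]
contact_force: [0.1, 0.5, -0.5]
gripper_width: 0.0478
gripper_force: 25.0
time_s: 6.0
tcp_pos: [0.6108, -0.2163, 0.1415]
eef_rot: [-180.0, 0.0, -146.0]
contact_force: [-0.1, -0.7, -0.9]
gripper_width: 0.0478
gripper_force: 25.0
time_s: 6.88
tcp_pos: [0.6108, -0.2163, 0.1372]
eef_rot: [-180.0, 0.0, -146.0]
contact_force: [-0.1, -0.5, -0.9]
gripper_width: 0.0475
gripper_force: 25.0
```

```bash
python3 -m handwheel '[[1,0,0,-0.04,0],[1,0,0,-0.08,0],[1,0,0,-0.08,0]]'
python3 -m handwheel '[[1,0,0,-0.04,0],[1,0,0,-0.08,0],[1,0,0,-0.08,0]]'
```

```text
time_s: 7.25
tcp_pos: [0.6107, -0.2163, 0.1363]
eef_rot: [180.0, -0.0, -146.0]
contact_force: [0.3, 0.0, -1.1]
gripper_width: 0.0477
gripper_force: 25.0
time_s: 7.62
tcp_pos: [0.6107, -0.2163, 0.1355]
eef_rot: [180.0, -0.0, -146.0]
contact_force: [1.0, -0.1, -0.0]
gripper_width: 0.0476
gripper_force: 25.0
```

```bash
python3 -m handwheel '[[0,0,0,0,0],[0,0,0,0,0],[0,0,0,0,0],[0,0,0,3,0],[0,0,0,8,0],[0,-4,5,9,0],[0,-8,10,9,0],[0,-12,15.5,6,0]]'
python3 -m handwheel '[[0,-4.1,4.8,-2,0],[0,-4.1,4.8,-2,0],[0,-4.1,4.8,-2,0]]'
python3 look.py 0.055 0.07 0.45 -0.013 0.04
python3 look.py 0.15 0.19 0.61 -0.216 0.06 pics/e.png
```

```text
time_s: 8.62
tcp_pos: [0.4991, -0.0715, 0.2031]
eef_rot: [-179.9, 0.2, -146.0]
contact_force: [-0.4, 1.4, -0.5]
gripper_width: 0.0874
gripper_force: 0.0
time_s: 9.0
tcp_pos: [0.4586, -0.0243, 0.1822]
eef_rot: [-180.0, 0.1, -145.9]
contact_force: [0.2, -0.8, -0.2]
gripper_width: 0.0874
gripper_force: 0.0
[ 0.4586 -0.0243  0.1822] [-1.7996e+02  7.0000e-02 -1.4590e+02] 1684
circle [ 0.4491 -0.0109] 0.0241 mean [ 0.4482 -0.0117  0.0615] delta cm [-0.95  1.34]
[ 0.4591 -0.0247  0.1822] [-1.7996e+02  7.0000e-02 -1.4597e+02] 0
```

View pics/e.png

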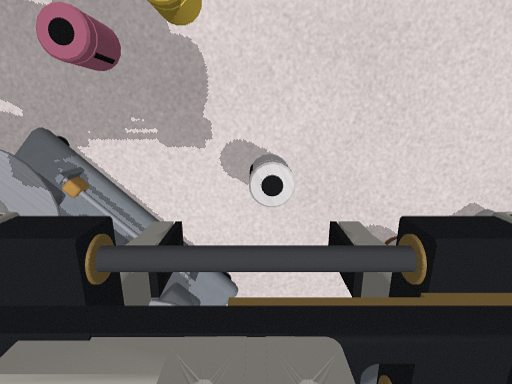

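Drum B shows at (271,185), about 1.6 cm off the tool axis, and nothing is in the fingers' way.

```bash
python3 -m handwheel '[[0,-0.95,1.35,-2,0],[0,-0.95,1.35,-7,0],[0,-0.95,1.35,-12,0],[0,-0.95,1.35,-14.6,0],[0,-0.95,1.35,-14.6,0],[1,-0.95,1.35,-14.6,0],[1,-0.95,1.35,-14.6,0],[1,-0.95,1.35,-14.6,0]]' 25
python3 -m handwheel '[[1,0,0,0,0],[1,0,0,0,0],[1,0,0,3,0],[1,0,0,8,0],[1,0,0,14,0],[1,0,0,19,0],[1,3,0,19,0],[1,6,0,19,0]]'
python3 - <<'E'
from h import *
s=get_state();print(s['contact_force'],s['tcp_pos'])
p,d=imaging.capture('scene');cv2.imwrite('pics/f.png',p[100:280,80:320,::-1].repeat(3,0).repeat(3,1))
W=cloud('scene',d)
for c in ([.61,-.216],[.6436,-.0195]):
  m=(np.hypot(W[...,0]-c[0],W[...,1]-c[1])<.06)&(W[...,2]>.09);print(np.percentile(W[m][:,2],[5,25,50,99]).round(4))
  t=m&(W[...,2]>.155)&(W[...,2]<.18)
  if t.sum(): print(t.sum(), cv2.minEnclosingCircle(W[t][:,:2].astype(np.float32)))
E
```

```text
time_s: 10.1
tcp_pos: [0.4493, -0.0109, 0.0365]
eef_rot: [-180.0, 0.1, -146.0]
contact_force: [-0.5, 0.9, 0.5]
gripper_width: 0.0631
gripper_force: 0.0
time_s: 11.1
tcp_pos: [0.5091, -0.0109, 0.2263]
eef_rot: [180.0, 0.1, -146.0]
contact_force: [-0.5, 0.1, -2.0]
gripper_width: 0.0475
gripper_force: 25.0
[-0.46639282  0.10854995 -2.02207319] [ 0.50912602 -0.01090895  0.22634404]
[0.0986 0.1003 0.1022 0.1651]
247 ((0.6110167503356934, -0.21697717905044556), 0.024910129606723785)
[0.1184 0.1197 0.1205 0.1237]
```

View pics/f.png

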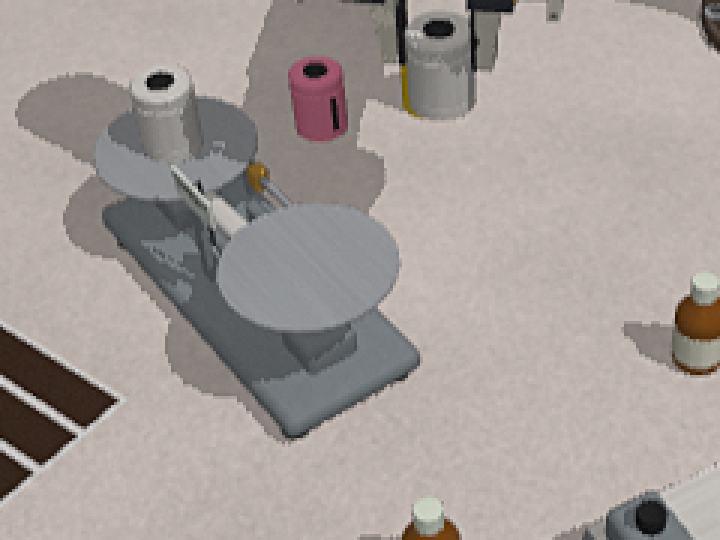

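Drum A stands centred on the right pan, at crop (165,115), with that pan down. B is held. Next I set B on the left pan.

```bash
python3 -m handwheel '[[1,3,-0.2,0,0],[1,7,-0.4,0,0],[1,11,-0.7,0,0],[1,13.45,-0.85,0,0],[1,13.45,-0.85,-2,0],[1,13.45,-0.85,-4,0],[1,13.45,-0.85,-5.5,0],[1,13.45,-0.85,-6.2,0]]'
python3 -m handwheel '[[1,0,0,-0.15,0],[1,0,0,-0.3,0],[1,0,0,-0.45,0],[1,0,0,-0.6,0],[1,0,0,-0.75,0],[1,0,0,-0.9,0],[1,0,0,-1.0,0],[1,0,0,-1.1,0]]'
python3 -m handwheel '[[1,0,0,-0.15,0],[1,0,0,-0.3,0],[1,0,0,-0.45,0],[1,0,0,-0.6,0],[1,0,0,-0.75,0],[1,0,0,-0.9,0],[1,0,0,-1.0,0],[1,0,0,-1.1,0]]'
```

```text
time_s: 12.15
tcp_pos: [0.6425, -0.0197, 0.1623]
eef_rot: [180.0, -0.1, -146.0]
contact_force: [-0.2, 0.7, -1.1]
gripper_width: 0.0476
gripper_force: 25.0
time_s: 13.15
tcp_pos: [0.6432, -0.0197, 0.1525]
eef_rot: [-180.0, 0.0, -146.0]
contact_force: [-0.3, -0.2, -1.3]
gripper_width: 0.0474
gripper_force: 25.0
time_s: 14.15
tcp_pos: [0.6431, -0.0197, 0.1414]
eef_rot: [-180.0, 0.0, -146.0]
contact_force: [0.8, -0.5, -1.7]
gripper_width: 0.0474
gripper_force: 25.0
```

```bash
python3 -m handwheel '[[1,0,0,-0.1,0],[1,0,0,-0.2,0],[1,0,0,-0.3,0],[1,0,0,-0.4,0],[1,0,0,-0.45,0],[1,0,0,-0.45,0],[1,0,0,-0.45,0]]'
python3 -m handwheel '[[1,0,0,-0.04,0],[1,0,0,-0.08,0],[1,0,0,-0.08,0]]'
```

```text
time_s: 15.02
tcp_pos: [0.6431, -0.0197, 0.137]
eef_rot: [-180.0, -0.0, -146.0]
contact_force: [0.3, -0.9, -1.1]
gripper_width: 0.0474
gripper_force: 25.0
time_s: 15.4
tcp_pos: [0.6431, -0.0197, 0.1361]
eef_rot: [180.0, -0.0, -146.0]
contact_force: [-0.1, -0.4, -0.7]
gripper_width: 0.0472
gripper_force: 25.0
```

```bash
python3 -m handwheel '[[0,0,0,0,0],[0,0,0,0,0],[0,0,0,0,0],[0,0,0,0,0],[0,0,0,2,0],[0,0,0,6,0],[0,0,0,9,0],[0,0,0,9,0]]'
python3 -m handwheel '[[0,0,0,0,0],[0,0,0,0,0],[0,0,0,0,0],[0,0,0,0,0],[0,0,0,0,0],[0,0,0,0,0],[0,0,0,0,0],[0,0,0,0,0]]'
python3 - <<'E'
from h import *
for n in ('top','scene'):
 p,d=imaging.capture(n)
 W=cloud(n,d)
 for c in ([.61,-.216],[.6436,-.0195]):
  m=(np.hypot(W[...,0]-c[0],W[...,1]-c[1])<.06)&(W[...,2]>.09)&(W[...,2]<.2);print(n,np.percentile(W[m][:,2],[5,25,50,99]).round(4))
E
python3 look.py 0.155 0.19 0.643 -0.02 0.04
```

```text
time_s: 16.4
tcp_pos: [0.6446, -0.0195, 0.2293]
eef_rot: [-179.9, 0.3, -146.0]
contact_force: [0.4, 0.4, -1.2]
gripper_width: 0.0875
gripper_force: 0.0
time_s: 17.4
tcp_pos: [0.6431, -0.0197, 0.2262]
eef_rot: [-180.0, 0.0, -146.0]
contact_force: [-0.3, 1.2, -0.4]
gripper_width: 0.0876
gripper_force: 0.0
top [0.1171 0.1185 0.1197 0.1835]
top [0.0967 0.0981 0.0992 0.1626]
scene [0.1187 0.1201 0.1214 0.1708]
scene [0.0984 0.1002 0.1017 0.1648]
[ 0.6431 -0.0197  0.2262] [-180.     -0.   -146.01] 2523
circle [ 0.6432 -0.0189] 0.0241 mean [ 0.6419 -0.0198  0.1615] delta cm [0.01 0.08]
```

The left pan with drum B is down (0.099 m against 0.120 m) and still, so B is the heavier. I'll regrip B, lift slowly and refine the cup's position.

```bash
python3 -m handwheel '[[0,0,0.05,-3,0],[0,0,0.05,-6.5,0],[0,0,0.05,-8.2,0],[0,0,0.05,-8.9,0],[0,0,0.05,-8.9,0],[1,0,0.05,-8.9,0],[1,0,0.05,-8.9,0],[1,0,0.05,-8.9,0]]' 25
python3 -m handwheel '[[1,0,0,0,0],[1,0,0,0,0],[1,0,0,0.3,0],[1,0,0,0.6,0],[1,0,0,0.9,0],[1,0,0,1.2,0],[1,0,0,1.6,0],[1,0,0,2,0]]'
python3 -m handwheel '[[1,0,0,0.4,0],[1,0,0,2,0],[1,0,0,5,0],[1,0,0,9,0]]'
python3 - <<'E'
from h import *
print(get_state()['joints'].round(1),get_state()['contact_force'])
for n in ('top','scene'):
 p,d=imaging.capture(n);W=cloud(n,d)
 m=(p.max(2)<60)&(np.hypot(W[...,0]-.557,W[...,1]-.335)<.045)
 q=W[m];print(n,m.sum(),q.mean(0),np.percentile(q[:,2],[5,50,95]),cv2.minEnclosingCircle(q[:,:2].astype(np.float32)))
 m2=(np.hypot(W[...,0]-.557,W[...,1]-.335)<.02); print(np.percentile(W[m2][:,2],[5,25,50,75,95]))
 m3=(np.hypot(W[...,0]-.61,W[...,1]+.216)<.06)&(W[...,2]>.09)&(W[...,2]<.2);print(np.percentile(W[m3][:,2],[5,25,50,99]).round(4))
E
```

```text
time_s: 18.55
tcp_pos: [0.6433, -0.0191, 0.1378]
eef_rot: [-180.0, 0.0, -146.0]
contact_force: [-0.2, 0.7, 0.6]
gripper_width: 0.0634
gripper_force: 0.0
time_s: 19.55
tcp_pos: [0.643, -0.0191, 0.1574]
eef_rot: [180.0, -0.0, -146.0]
contact_force: [-1.3, 0.1, -1.2]
gripper_width: 0.0477
gripper_force: 25.0
time_s: 20.05
tcp_pos: [0.6427, -0.0193, 0.2482]
eef_rot: [180.0, -0.1, -146.0]
contact_force: [1.0, 0.3, -1.7]
gripper_width: 0.0472
gripper_force: 25.0
[ 15.6  16.9  -1.7  -0.  -71.4 -71.6] [ 0.99218811  0.3203375  -1.74377862]<stdin>:6: RuntimeWarning: Mean of empty slice.
  ret = um.true_divide(
Traceback (most recent call last):
IndexError: index -1 is out of bounds for axis 0 with size 0
```

```bash
python3 -m handwheel '[[1,-0.6,5,0,0],[1,-1.2,10.5,0,0],[1,-1.9,16,0,0],[1,-2.5,21.5,0,0],[1,-3.2,27,0,0],[1,-3.8,32.5,-1,0],[1,-4.5,38.2,-3,0],[1,-4.5,38.2,-4,0]]'
python3 -m handwheel '[[1,0,0,0,0],[1,0,0,0,0]]'
python3 - <<'E'
from h import *
st=get_state();p,d=imaging.capture('wrist');W=cloud('wrist',d,st)
cv2.imwrite('pics/g.png',p[...,::-1])
np.save('Wg.npy',W);print(st['tcp_pos'],st['eef_rot'])
m=(p.max(2)<70)&(np.hypot(W[...,0]-.557,W[...,1]-.335)<.045)&(W[...,2]<.08)
q=W[m];print(m.sum())
if m.sum(): print(q.mean(0),np.percentile(q[:,2],[5,50,95]),cv2.minEnclosingCircle(q[:,:2].astype(np.float32)))
m3=(W[...,2]>.055)&(W[...,2]<.07)&(np.hypot(W[...,0]-.557,W[...,1]-.335)<.04);q=W[m3];print(m3.sum(),cv2.minEnclosingCircle(q[:,:2].astype(np.float32)))
E
```

```text
time_s: 21.1
tcp_pos: [0.5968, 0.3666, 0.2059]
eef_rot: [180.0, -0.1, -145.8]
contact_force: [-0.3, -2.0, -2.6]
gripper_width: 0.0476
gripper_force: 25.0
time_s: 21.35
tcp_pos: [0.5987, 0.362, 0.2084]
eef_rot: [-180.0, 0.1, -146.1]
contact_force: [0.4, -0.4, -1.5]
gripper_width: 0.0478
gripper_force: 25.0
[0.59873643 0.36202903 0.20843466] [-1.79991729e+02  7.49147786e-02 -1.46056427e+02]
872
[0.55711883 0.33760114 0.0603017 ] [0.05678959 0.06078461 0.06239973] ((0.5562573671340942, 0.3368193507194519), 0.030338067561388016)
1019 ((0.5559731125831604, 0.3371114730834961), 0.03073958493769169)
```

View pics/g.png

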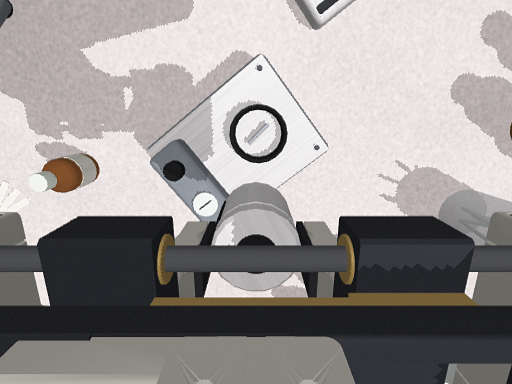

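The cup is fully visible at (258,132) with the dog at about -15° in the world, and the held drum is at (255,235). I'll take the drum's offset from the tool axis and the ring's centre from the same view, so the bias cancels.

Run:
```python
from h import *
from scipy.optimize import least_squares
W=np.load('Wg.npy');t=np.array([.5987,.3620,.2084])
m=(np.abs(W[...,2]-t[2]-.024)<.006)&(np.hypot(W[...,0]-t[0],W[...,1]-t[1])<.032)
q=W[m];print(m.sum(),np.percentile(q[:,2]-t[2],[5,50,95]),cv2.minEnclosingCircle(q[:,:2].astype(np.float32)))
# arc toward camera-up direction
u=np.array([np.cos(np.radians(-146)),np.sin(np.radians(-146))]);w=np.array([u[1],-u[0]])
rel=q[:,:2]-t[:2];print('u ext',np.percentile(rel@u,[1,99]),'w ext',np.percentile(rel@w,[1,99]))
m=(W[...,2]>.0585)&(W[...,2]<.066)&(np.hypot(W[...,0]-.556,W[...,1]-.337)<.034)
q=W[m][:,:2];print(q.mean(0))
f=least_squares(lambda x:np.hypot(q[:,0]-x[0],q[:,1]-x[1])-x[2],[.556,.337,.028],loss='soft_l1',f_scale=.002).x;print(f, (f[:2]-t[:2])*100)
m=(np.hypot(W[...,0]-.556,W[...,1]-.337)<.02);z=W[m][:,2];print('floor',np.percentile(z,[10,30,50,80,97]))
```

```text
4024 [0.02030415 0.02400786 0.02557968] ((0.5927393436431885, 0.3581501841545105), 0.03083924949169159)
u ext [-0.02134926  0.02310287] w ext [-0.02900423  0.02945801]
[0.55543486 0.33685245]
[0.55595962 0.3370478  0.02799726] [-4.27403819 -2.49522014]
floor [0.04734947 0.28722533 0.36610816 0.36610816 0.36610816]
```

```bash
python3 -m handwheel '[[1,-2,-1.2,0,0],[1,-4.27,-2.5,0,0],[1,-4.27,-2.5,-3,0],[1,-4.27,-2.5,-7,0],[1,-4.27,-2.5,-9.5,0],[1,-4.27,-2.5,-10.2,0],[1,-4.27,-2.5,-10.2,0]]'
python3 -m handwheel '[[1,0,0,-0.1,0],[1,0,0,-0.2,0],[1,0,0,-0.3,0],[1,0,0,-0.4,0],[1,0,0,-0.5,0],[1,0,0,-0.6,0],[1,0,0,-0.7,0],[1,0,0,-0.7,0]]'
```

```text
time_s: 22.28
tcp_pos: [0.5561, 0.3376, 0.1061]
eef_rot: [-180.0, 0.1, -146.0]
contact_force: [0.4, 0.3, -2.4]
gripper_width: 0.0475
gripper_force: 25.0
time_s: 23.28
tcp_pos: [0.5554, 0.3378, 0.098]
eef_rot: [-180.0, -0.0, -146.0]
contact_force: [0.7, -1.1, -1.6]
gripper_width: 0.0473
gripper_force: 25.0
```

```bash
python3 -m handwheel '[[1,0.04,-0.08,-0.08,0],[1,0.04,-0.08,-0.16,0],[1,0.04,-0.08,-0.24,0],[1,0.04,-0.08,-0.3,0],[1,0.04,-0.08,-0.3,0]]'
```

```text
time_s: 23.9
tcp_pos: [0.5558, 0.337, 0.0951]
eef_rot: [-180.0, -0.0, -146.0]
contact_force: [0.3, -0.8, -2.2]
gripper_width: 0.0475
gripper_force: 25.0
```

```bash
python3 -m handwheel '[[1,0,0,-0.05,0],[1,0,0,-0.1,0],[1,0,0,-0.1,0]]'; python3 -m handwheel '[[1,0,0,-0.05,0],[1,0,0,-0.1,0],[1,0,0,-0.1,0]]'
```

```text
time_s: 24.28
tcp_pos: [0.5558, 0.337, 0.0941]
eef_rot: [-180.0, -0.0, -146.0]
contact_force: [-0.6, -0.9, -2.4]
gripper_width: 0.0473
gripper_force: 25.0
time_s: 24.65
tcp_pos: [0.5559, 0.3371, 0.0933]
eef_rot: [-180.0, 0.0, -146.0]
contact_force: [-1.0, 0.7, -0.9]
gripper_width: 0.0475
gripper_force: 25.0
```

```bash
python3 -m handwheel '[[1,0,0,-0.05,0],[1,0,0,-0.05,0]]'; python3 -m handwheel '[[1,0,0,-0.05,0],[1,0,0,-0.05,0]]'
```

```text
time_s: 24.9
tcp_pos: [0.556, 0.3371, 0.0932]
eef_rot: [-180.0, 0.0, -146.0]
contact_force: [-1.5, -0.4, 3.3]
gripper_width: 0.0474
gripper_force: 25.0
time_s: 25.15
tcp_pos: [0.5561, 0.3372, 0.0931]
eef_rot: [-180.0, 0.1, -146.0]
contact_force: [-2.5, -0.3, 7.6]
gripper_width: 0.0475
gripper_force: 25.0
```

It is riding on the dog at TCP z 0.093. I'll ease off a little and turn.

```bash
python3 -m handwheel '[[1,0,0,0.03,0],[1,0,0,0.03,4],[1,0,0,0.03,8],[1,0,0,0.03,12]]'
```

```text
time_s: 25.65
tcp_pos: [0.5559, 0.3373, 0.0931]
eef_rot: [180.0, 0.0, -133.9]
contact_force: [-2.3, -0.5, 6.3]
gripper_width: 0.0476
gripper_force: 25.0
```

```bash
python3 -m handwheel '[[1,0,0,0,4],[1,0,0,0,8],[1,0,0,0,12]]';python3 -c "
from h import *
print(get_state()['moment'])"
```

```text
time_s: 26.02
tcp_pos: [0.5557, 0.3372, 0.0931]
eef_rot: [180.0, 0.0, -121.9]
contact_force: [-3.7, -0.5, 6.4]
gripper_width: 0.0476
gripper_force: 25.0
[-0.09359766  1.41570528 -0.08872352]
```

```bash
python3 -m handwheel '[[1,-0.03,0,0.02,4],[1,-0.03,0,0.02,8],[1,-0.03,0,0.02,12]]'
```

```text
time_s: 26.4
tcp_pos: [0.5558, 0.3373, 0.0932]
eef_rot: [-180.0, 0.1, -109.9]
contact_force: [-1.0, 0.9, 4.2]
gripper_width: 0.0472
gripper_force: 25.0
```

```bash
python3 -m handwheel '[[1,0,0,0,4],[1,0,0,0,8],[1,0,0,0,12]]';python3 -c "
from h import *
print(get_state()['moment'])"
```

```text
time_s: 26.78
tcp_pos: [0.5559, 0.3376, 0.0933]
eef_rot: [-179.9, 0.1, -97.9]
contact_force: [-0.7, 0.4, 5.2]
gripper_width: 0.0474
gripper_force: 25.0
[0.23161082 0.50051553 0.01522567]
```

```bash
python3 -m handwheel '[[1,0,0,0,4],[1,0,0,0,8],[1,0,0,0,12]]'
```

```text
time_s: 27.15
tcp_pos: [0.556, 0.3377, 0.0933]
eef_rot: [-179.9, 0.1, -85.9]
contact_force: [-1.0, 0.3, 3.2]
gripper_width: 0.0479
gripper_force: 25.0
```

```bash
python3 -m handwheel '[[1,0,0,0,4],[1,0,0,0,8],[1,0,0,0,12]]'
```

```text
time_s: 27.52
tcp_pos: [0.556, 0.3378, 0.0933]
eef_rot: [-179.9, 0.1, -73.9]
contact_force: [-0.6, 1.6, 5.0]
gripper_width: 0.0474
gripper_force: 25.0
```

```bash
python3 -m handwheel '[[1,0,0,0,4],[1,0,0,0,8],[1,0,0,0,12]]'
```

```text
time_s: 27.9
tcp_pos: [0.5558, 0.3379, 0.0931]
eef_rot: [-179.9, 0.0, -61.9]
contact_force: [-1.6, 1.0, 2.9]
gripper_width: 0.0475
gripper_force: 25.0
```

```bash
python3 -m handwheel '[[1,0,0,0,4],[1,0,0,0,8],[1,0,0,0,12]]'; python3 -c "
from h import *
print(get_state()['moment'],get_state()['joints'])"
```

```text
time_s: 28.28
tcp_pos: [0.5552, 0.3369, 0.092]
eef_rot: [180.0, 0.0, -49.9]
contact_force: [0.2, -0.3, -1.5]
gripper_width: 0.0477
gripper_force: 25.0
[-0.00415881  0.12104925  0.00880463] [ 4.84151448e+01  2.44148149e+01 -1.21981482e+01 -2.40658902e-02
 -5.34280662e+01 -8.28723467e+00]
```

The force vanished and z fell, so the slot found the dog. I'll lower gently.

```bash
python3 -m handwheel '[[1,0,0,-0.07,0],[1,0,0,-0.14,0],[1,0,0,-0.2,0],[1,0,0,-0.2,0]]'
```

```text
time_s: 28.78
tcp_pos: [0.5554, 0.337, 0.0905]
eef_rot: [180.0, 0.0, -50.0]
contact_force: [0.1, -0.8, -2.3]
gripper_width: 0.0475
gripper_force: 25.0
```

```bash
python3 -m handwheel '[[1,0,0,-0.08,0],[1,0,0,-0.16,0],[1,0,0,-0.24,0],[1,0,0,-0.32,0],[1,0,0,-0.37,0],[1,0,0,-0.37,0]]'
```

```text
time_s: 29.52
tcp_pos: [0.5555, 0.337, 0.0869]
eef_rot: [180.0, 0.0, -50.0]
contact_force: [0.3, -0.2, -2.4]
gripper_width: 0.0476
gripper_force: 25.0
```

```bash
python3 -m handwheel '[[1,0,0,-0.06,0],[1,0,0,-0.12,0],[1,0,0,-0.12,0]]'; python3 -m handwheel '[[1,0,0,-0.04,0],[1,0,0,-0.08,0],[1,0,0,-0.08,0]]'
```

```text
time_s: 29.9
tcp_pos: [0.5555, 0.337, 0.0857]
eef_rot: [180.0, -0.0, -50.0]
contact_force: [-0.3, 0.3, -2.0]
gripper_width: 0.0475
gripper_force: 25.0
time_s: 30.28
tcp_pos: [0.5556, 0.3371, 0.0854]
eef_rot: [-180.0, -0.0, -50.0]
contact_force: [-1.5, -1.1, 2.7]
gripper_width: 0.0475
gripper_force: 25.0
```

It is home, 8 mm below the riding height. I'll release, retreat and verify.

```bash
python3 -m handwheel '[[1,0,0,0.05,0],[0.2,0,0,0.05,0],[0.2,0,0,0.05,0],[0.2,0,0,0.05,0],[0.2,0,0,1,0],[0.2,0,0,4,0],[0.2,0,0,9,0],[0.2,0,0,13,0]]'
python3 -m handwheel '[[0.2,-3,-6,0,0],[0.2,-6,-12,0,0],[0.2,-6,-12,0,0],[0.2,-6,-12,0,0]]'
python3 - <<'E'
from h import *
pp=[]
for n in ('top','scene'):
 p,d=imaging.capture(n);W=cloud(n,d);pp.append(p)
 for c,r0,lo,hi in (([.556,.337],.04,.1,.13),([.61,-.216],.06,.152,.19)):
  m=(np.hypot(W[...,0]-c[0],W[...,1]-c[1])<r0)&(W[...,2]>lo)&(W[...,2]<hi);q=W[m]
  print(n,m.sum(),np.percentile(q[:,2],[5,50,95]).round(4) if len(q) else '',cv2.minEnclosingCircle(q[:,:2].astype(np.float32)) if len(q) else '')
cv2.imwrite('pics/h.png',pp[1][...,::-1])
E
```

```text
time_s: 31.28
tcp_pos: [0.5558, 0.3372, 0.2178]
eef_rot: [-179.9, -0.0, -50.0]
contact_force: [-0.3, 1.3, 0.4]
gripper_width: 0.0703
gripper_force: 0.0
time_s: 31.78
tcp_pos: [0.4958, 0.2169, 0.2163]
eef_rot: [-179.9, -0.0, -50.0]
contact_force: [0.2, 0.4, 0.0]
gripper_width: 0.0698
gripper_force: 0.0
top 0  
top 443 [0.1568 0.161  0.1634] ((0.6106510162353516, -0.2168085277080536), 0.024302911013364792)
scene 465 [0.1035 0.1101 0.1129] ((0.5577564239501953, 0.33521372079849243), 0.024703826755285263)
scene 266 [0.1544 0.1619 0.165 ] ((0.6112838983535767, -0.21689708530902863), 0.025062493979930878)
```

View pics/h.png

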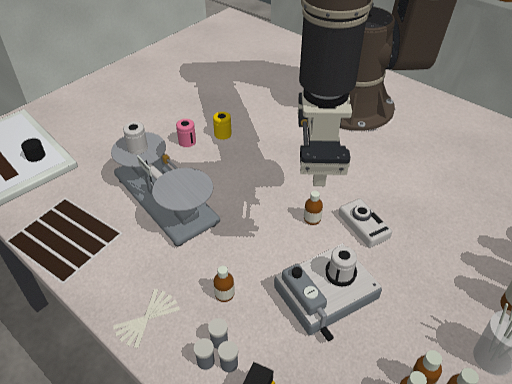

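B stands home and upright in the cup at (341,266), with its top at 0.110 m, which is deck height plus 62 mm. A stands on the right pan at (133,137), and nothing else has moved.

```bash
python3 -c "
from plant import r
print(r.close_job())"
```

```text
the job is handed in; nothing more can be done
None
```

The job is handed in: the balance showed drum B to be the heavier, it now sits upright and fully home over the dog in the winder's cup, and the lighter drum A stands on the right pan.

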